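# Open the push-to-open cabinet of clear caps

## Robot

A 6-joint arm with a two-finger parallel gripper is mounted at the origin on a cart in front of the work surface, level with it; the furniture and walls round the work are solid. World frame = base frame: x ahead of the robot, y to its left, z up, the work surface at z = 0. Lengths are in mm, angles in rad, forces in N, time in s.
With the tool pointing down it reaches from about 400 to 925 mm from the base axis. Payload 12.5 kg.
Tool frame: the origin (TCP) lies at the very end of the fingers, on their centre line; the grasp point (between the pads) lies 19 mm behind it; z points along the fingers, x is the direction in which the jaws open and shut, and the axes are right-handed (so a half turn about z gives the same grasp; the last joint's range is limited). The gripper opens to 95 mm and grips with 3 to 60 N. Pads are 20 mm wide; open, the fingers measure 119 mm over their backs; the gripper's body (75 mm by 180 mm) begins 59 mm behind the grasp point.
Start: joints at [1.165, 0.491, 1.559, -0, 1.092, -0.106], TCP at [184.564, 597.146, 214.661] pointing down, gripper open.
Joint ranges: [-3.1, 3.1], [-0.84, 2.19], [0.05, 2.79], [-1.13, 4.28], [0.06, 2.93], [-2.69, 2.69]. Speed limits (rad/s): [2.22, 2.22, 2.79, 3.14, 3.14, 3.14].

## Interface

Orientations are given as [roll, pitch, yaw] about the fixed x, y, z axes, in that order (R = Rz(yaw) Ry(pitch) Rx(roll)).
In Python, from cell import env gives the robot as it stands.
- The arm moves only by the tool arm_command, never from a script. Its argument "motion" is one flat list of numbers, 7 for each row, row after row: the opening, from -1 (shut) to 1 (fully open), then the shift along the tool's x, y, z in mm, then the turn, a rotation vector about the tool's x, y, z in degrees. In form: [fingers, dx, dy, dz, rx, ry, rz, fingers, dx, dy, dz, rx, ry, rz, ...]. A call has 1 to 20 rows; each row is the pose to reach, as a shift and turn from the pose commanded when the call began, along the tool's axes at that moment; what a row does not reach only later rows make up. A row lasts 1/10 s, in which the tool goes at most 50 mm and 8.59 degrees, less where a joint would pass 70% of its speed; a pose out of reach is approached as far as the arm can. A call with a gripper value outside its range is refused whole. The fingers move at their own pace and stop on an object; the grip force is fixed at half the most. Time passes only in rows, so rows that repeat a pose let the fingers close. It gives the time, the measured TCP pose, the force and the opening at its end, in the units of the state.
- env.state(): the state, without advancing time (a new reading comes with each control period).
- env.read_camera(name): name is "scene" or "top"; returns (picture, depth): 420x560x3 uint8, red, green, blue; 420x560 float32, mm along the optical axis (not along the pixel's ray), 0 where there is no reading.
- env.calibration(name): a dict with "fx", "fy", "cx", "cy" (pixels), "cam_to_world" (4x4, takes a point from camera to world coordinates). Camera axes: x right, y down, z forward; pixel columns grow to the right and rows downward; lengths in mm; the calibration is good to about 2 mm. A picture is of the moment at which its call begins. calibration takes no time and is no camera call.
- env.job_done(): hands the job in, once; it reports no verdict.
Trained networks look in the newest picture that a camera, given by its name, has taken for a name from the list of things; names that differ only in an ending like _2 or _b are one class to them, and where a whole thing is asked for, a point or a joint stands for the part that bears it (a point fixed in the world has none). Each returns a list of dicts, best first, with "confidence" (0 to 1); they miss things now and then, are a little off and sometimes report something else, mostly with a low value. They report only what shows in the picture. A call takes as long as a camera call.
- env.recognise(camera, label): "location" ([column, row] in pixels, amid what is visible of it).
- env.silhouettes(camera, label): "region" (420x560 bool, what is visible of it) and "location" ([column, row] in pixels, amid what is visible of it).
- env.spot_point(camera, label): "location" ([column, row] in pixels: a listed point, or the origin of a listed thing).
The state is a dict: "t": time; "joints": joint angles; "qvel": joint speeds; "tau": joint torques, N m; "eef_pos": TCP position; "tcp_rot": TCP orientation; "ft_force": force on the tool from outside, world axes, zero at the start; "moment": the same for the moment, N m; "opening": opening from 0.0 (shut) to 1.0 (fully open).
Only numpy, scipy, OpenCV 4.12 (cv2) and the standard library are available. Lean on these libraries where they do the work, as an engineer would, in place of code of your own. Each camera call takes 0.05 s, during which the arm holds its last target.

## Task

Two small white cabinets stand on the table. Open the one with the blue door so that the clear caps in it can be taken: press the door in near its free edge until its spring catch lets go and pops it ajar, then swing it wide open, about square to the cabinet, and let go of it. Leave the yellow door shut.

Things in the scene. Friction and masses are not known exactly. Their poses are not given: they have to be found in the camera images.
- blue_cabinet: White fixed cabinet with the blue door, 75 (x) x 140 (y) x 180 (z) mm, closed on top. Origin: centre of its underside; x to its back, y left as seen from the robot, z up. Carcass front at x = -37.5 mm. The door hangs before it on an upright hinge at x = -43.5, y = +67 mm; free edge on the right. A like cabinet with a yellow door stands beside it; they may have swapped places.
- blue_door (a joint): Hinge angle (rad): 0 shut, negative pressed in (stop -0.06, 7 mm at the free edge), positive open, towards the robot, limit 1.75. The catch lets go at about -0.025 (some 2 N near the free edge); let go, a damped spring swings the door in under 1 s to about 0.5 (free edge some 60 mm out). Beyond that slight friction (0.03 N m) holds it where it is left. Once freed, the catch does not take again.
- blue_door_press (a point): Centre of a white spot, 18 mm wide, on the outer face of the blue door, to be pressed along the cabinet's +x: 22 mm from the free edge, 112 mm from the hinge, 28 mm below the door's top edge. Moves with the door. Door: 12 mm thick, 136 mm wide, from z = 47 to 178 mm; inner face 2 mm, outer face 14 mm in front of the hinge axis.
- yellow_door (a joint): Hinge angle of the yellow door on the other cabinet, same make (rad): 0 shut. To be left shut.

How it is judged:
By the outcome, as a careful person would: the job done as asked, in the order asked, and still so for the second after the job is handed in, with the robot touching nothing.
It also fails if it takes over 45 s, if anything falls off the work surface, if the arm or the gripper's body presses on something with over 40 N, if the wrist force passes 120 N, or if a joint passes its speed limit or range.

## Working session

There is one attempt and no reset: what is moved stays moved. The work goes in short steps, Python scripts to look and compute and a tool call to move; the robot and the scene stay as the last step left them, time stands still between calls to the robot, and variables do not carry over. Pictures are saved under pics/ and viewed, and the job is handed in when it is done.

Besides the shell and the picture viewer there is one more tool, called as name(argument=value, ...) on one line, values as JSON. arm_command: Moves the arm, as the interface text tells. Its arguments: {"type":"object","properties":{"motion":{"type":"array","items":{"type":"number"}}},"required":["motion"]}

```bash
ls; mkdir -p pics; cat > h.py <<'E'
import numpy as np, cv2
from cell import env
def P(cam,u,v,z):
    c=env.calibration(cam);M=np.array(c["cam_to_world"])
    return (M@np.array([(u-c["cx"])/c["fx"]*z,(v-c["cy"])/c["fy"]*z,z,1]))[:3]
def cloud(cam,d):
    c=env.calibration(cam);M=np.array(c["cam_to_world"])
    v,u=np.mgrid[0:420,0:560]
    p=np.stack([(u-c["cx"])/c["fx"]*d,(v-c["cy"])/c["fy"]*d,d],-1)
    return p@M[:3,:3].T+M[:3,3]
E
python3 - <<'E'
from h import *
np.set_printoptions(precision=3,suppress=True)
print(env.state())
for c in("scene","top"):
    im,d=env.read_camera(c);cv2.imwrite(f"pics/{c}0.png",im[:,:,::-1]);np.save(f"{c}0.npy",d);np.save(f"{c}0i.npy",im)
    k=env.calibration(c);print(c,np.array(k["cam_to_world"]),k["fx"])
    pc=cloud(c,d)
    for l in("blue_door_press","blue_cabinet","yellow_door"):
        for r in env.spot_point(c,l)[:2]:
            u,v=r["location"];print(c,l,r["confidence"],u,v,pc[int(round(v)),int(round(u))])
    for l in("blue_door","yellow_door"):
        for r in env.silhouettes(c,l)[:2]:
            m=r["region"]&(d>0);q=pc[m];print(c,l,r["confidence"],r["location"],m.sum(),np.percentile(q,[2,50,98],axis=0) if len(q) else "")
            np.save(f"m_{c}_{l}.npy",r["region"]) if r is not None else 0
E
```

```text
pics
{'t': 0.0, 'joints': array([ 1.165,  0.492,  1.559,  0.   ,  1.092, -0.106]), 'qvel': array([-0.001, -0.002, -0.001, -0.001,  0.   ,  0.001]), 'tau': array([ -0.003, -61.265, -25.817,   0.069,   0.048,  -0.   ]), 'eef_pos': array([184.444, 596.893, 214.015]), 'tcp_rot': array([-3.141,  0.001,  1.271]), 'ft_force': array([-0.562, -0.074, -0.16 ]), 'moment': array([ 0.03 , -0.002, -0.001]), 'opening': 1.0040570479719684}
scene [[   0.451   -0.59     0.67  -181.006]
 [  -0.893   -0.304    0.333 -408.328]
 [   0.007   -0.748   -0.663  802.035]
 [   0.       0.       0.       1.   ]] 526.5154440227468
scene blue_door_press 0.65 240.2 200.1 [465.155   1.624 151.37 ]
scene blue_cabinet 0.68 247.9 236.1 [465.403 -12.044  61.577]Traceback (most recent call last):
  File "<stdin>", line 9, in <module>
ValueError: it knows: blue_cabinet, blue_door_press
```

```bash
python3 - <<'E'
from h import *
np.set_printoptions(precision=1,suppress=True)
for c in("scene","top"):
    im,d=env.read_camera(c);cv2.imwrite(f"pics/{c}1.png",im[:,:,::-1])
    pc=cloud(c,d);np.save(f"{c}pc.npy",pc)
    for l in("blue_door_press","blue_cabinet"):
        for r in env.spot_point(c,l)[:2]:
            u,v=r["location"];print(c,l,r["confidence"],u,v,pc[int(round(v)),int(round(u))])
    hsv=cv2.cvtColor(im,cv2.COLOR_RGB2HSV)
    for n,lo,hi in(("blue",95,130),("yellow",18,38)):
        m=(hsv[...,0]>=lo)&(hsv[...,0]<=hi)&(hsv[...,1]>110)&(hsv[...,2]>60)
        k,lab,st,ce=cv2.connectedComponentsWithStats(m.astype(np.uint8))
        for i in range(1,k):
            if st[i,4]>150:
                q=pc[(lab==i)&(d>0)];print(c,n,st[i],"\n",np.percentile(q,[1,50,99],axis=0))
                np.save(f"m_{c}_{n}.npy",lab==i) if st[i,4]==st[1:,4].max() else 0
print(env.state()["t"])
E
```

```text
scene blue_door_press 0.79 238.1 199.8 [467.9   7.9 146.8]
scene blue_cabinet 0.93 246.7 234.6 [467.   -8.8  61.5]
scene blue [ 198  167   59   76 2823] 
 [[462.5 -27.2  51.3]
 [471.8  35.1 122.8]
 [485.  105.  179.7]]
scene blue [439 296  32  30 724] 
 [[ 470.1 -451.7   20.2]
 [ 490.6 -425.3   35.1]
 [ 525.3 -397.9   46.6]]
scene yellow [ 305  199   71   81 3673] 
 [[ 472.9 -258.7   47.7]
 [ 482.5 -195.4  121.9]
 [ 504.9 -126.7  179.7]]
top blue_door_press 0.77 261.2 236.1 [467.2  -2.6 158.7]
top blue_cabinet 0.57 242.4 237.7 [472.2  32.2 170.8]
top blue [418 168  25  23 425] 
 [[ 472.  -452.3   18.4]
 [ 497.2 -421.    35.6]
 [ 525.4 -397.3   47.3]]
top blue [200 225  74  23 524] 
 [[464.9 -26.8  45.3]
 [477.6  40.8 177.7]
 [529.1 105.3 180.7]]
top yellow [ 312  180   72   42 1545] 
 [[ 474.4 -255.7   56. ]
 [ 485.  -187.5  137.9]
 [ 518.6 -124.6  180.2]]
0.45
```

View pics/scene0.png

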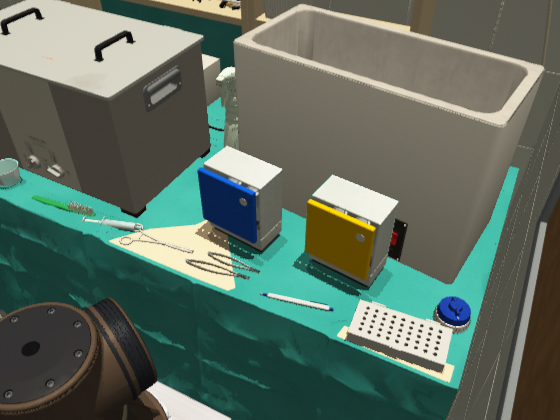

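```bash
ls pics
```

```text
scene0.png
scene1.png
top1.png
```

View pics/top1.png

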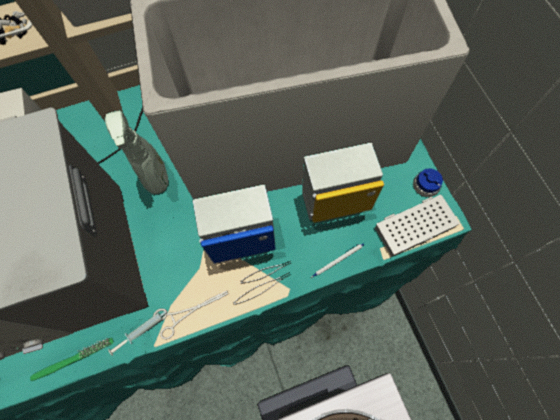

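The blue door spans scene px (198–256, 167–243), with its white spot near (242, 202). The yellow cabinet stands to its right. Next I'll fit the door plane and check the spot in both views.

```bash
python3 - <<'E'
from h import *
np.set_printoptions(precision=2,suppress=True)
pc=np.load("scenepc.npy");m=np.load("m_scene_blue.npy")
m=cv2.erode(m.astype(np.uint8),np.ones((3,3)))>0
q=pc[m]
for _ in range(4):
    c=q.mean(0);n=np.linalg.svd(q-c,full_matrices=False)[2][2];r=(q-c)@n;q=q[abs(r)<2.5*max(r.std(),1)]
n*=np.sign(n[0]);print("plane",c,n,"yaw",np.arctan2(n[1],n[0]),r.std())
a=pc[np.load("m_scene_blue.npy")]; t=np.array([-n[1],n[0],0]);t/=np.linalg.norm(t)
s=(a-c)@t;print("along",np.percentile(s,[0.5,1,99,99.5]),)
# top edges of both cabinets from top cam
for cam in("scene","top"):
    p=np.load(cam+"pc.npy").reshape(-1,3)
    w=p[(abs(p[:,2]-180)<6)&(p[:,0]>440)&(p[:,0]<600)&(p[:,1]>-60)&(p[:,1]<140)]
    print(cam,"z",np.median(w[:,2]),cv2.minAreaRect(w[:,:2].astype(np.float32)))
# white spot
for cam,box in(("scene",(232,192,252,212)),("top",(250,228,274,248))):
    im=cv2.imread(f"pics/{cam}1.png");x0,y0,x1,y1=box
    cr=im[y0:y1,x0:x1]
    cv2.imwrite(f"pics/crop_{cam}.png",cv2.resize(im[y0-50:y1+40,x0-60:x1+60],None,fx=5,fy=5,interpolation=0))
    g=cr.min(2);g=(cr[:,:,2]>90);v,u=np.nonzero(g);print(cam,len(u),u.mean()+x0,v.mean()+y0)
    k=env.calibration(cam);M=np.array(k["cam_to_world"])
    for uu,vv in([(u.mean()+x0,v.mean()+y0)]):
        d=M[:3,:3]@np.array([(uu-k["cx"])/k["fx"],(vv-k["cy"])/k["fy"],1]);o=M[:3,3]
        print(o+d*((c-o)@n/(d@n)))
E
```

```text
plane [471.66  37.28 119.87] [ 0.99 -0.13 -0.  ] yaw -0.1327078783711461 1.1007110830908096
along [-64.73 -64.5   68.47  69.55]
scene z 180.03276225856416 ((518.7073974609375, 33.47389602661133), (144.1331024169922, 99.01538848876953), 83.30313110351562)
top z 180.09679783828273 ((519.9069213867188, 33.55097198486328), (140.35108947753906, 96.52202606201172), 82.0903091430664)
scene 5 243.4 199.4
[466.06  -5.47 154.95]
top 1 265.0 236.0
[465.48  -9.81 155.73]
```

```bash
python3 - <<'E'
import cv2,numpy as np
a=cv2.imread("pics/crop_scene.png");b=cv2.imread("pics/crop_top.png");print(a.shape,b.shape)
a=cv2.resize(a,(400,320),interpolation=0);b=cv2.resize(b,(400,320),interpolation=0);cv2.imwrite("pics/cc.png",np.hstack([a,b]))
E
```

```text
(550, 700, 3) (550, 720, 3)
```

View pics/cc.png

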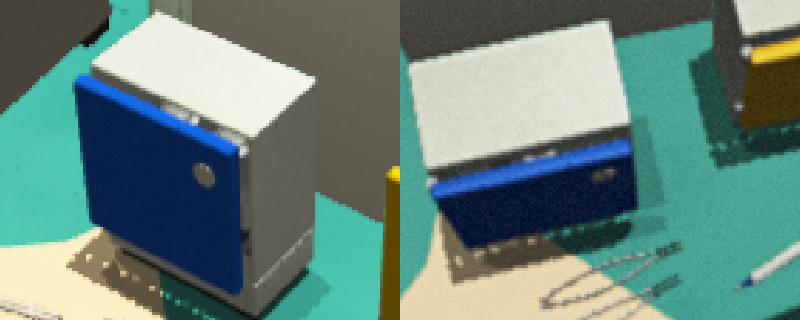

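```bash
python3 - <<'E'
from h import *
np.set_printoptions(precision=0,suppress=True,linewidth=200)
# max height grid 
H=np.full((16,24),-999.)
for cam in("scene","top"):
    p=np.load(cam+"pc.npy").reshape(-1,3)
    i=np.floor((p[:,0]+100)/60).astype(int);j=np.floor((p[:,1]+600)/60).astype(int)
    ok=(i>=0)&(i<16)&(j>=0)&(j<24)&np.isfinite(p).all(1)
    np.maximum.at(H,(i[ok],j[ok]),p[ok,2])
print("y:",np.arange(24)*60-600)
for i in range(16):print(i*60-100,H[i])
E
```

```text
y: [-600 -540 -480 -420 -360 -300 -240 -180 -120  -60    0   60  120  180  240  300  360  420  480  540  600  660  720  780]
-100 [-999.  -63.  -78. -774. -779. -999. -999. -999.  271.  285.  284. -999. -999. -999. -999. -999. -999. -999. -999. -999. -999. -999. -999. -999.]
-40 [-999.  -10.  574. -775. -777. -999. -999. -999.  282.  285.  286.  281. -999. -999. -999. -999. -999. -999. -999. -999. -999. -999. -999. -999.]
20 [-999.   50.  564. -773. -778. -999. -999.    4.  281.  285.  285.  280. -999. -999. -999. -999. -999. -999. -999. -999. -999. -999. -999. -999.]
80 [-999.  328.  546. -773. -767. -776. -773.    5.  262.  267.  260. -503. -678. -693. -776. -999. -999. -999. -999. -999. -999. -999. -999. -999.]
140 [-999.  327.  530. -777. -774. -775. -775.    4.    4.    5.    6.    3. -675. -694. -772. -774. -775. -782. -999. -999. -999. -999. -999. -999.]
200 [-999.  327.  514. -772. -772. -773. -776. -772. -773. -774.  890. -776. -774. -776. -772. -773. -774. -774. -775. -778. -999. -999. -999. -999.]
260 [-999.  328.  515. -775. -410. -412. -471. -775. -775. -357. -362. -508.
[... 723 characters left out ...]
82.  382.  382.  378.  184.    7.   11.  317.  317.  344.  318.  317.  317.  344.  340.  315. -999.]
620 [-999.  405.  376.  382. -999. -999. -999.  381.  382.  383.  382.  382.   10.   13.  317.  318.  343.  318.  317.  317.  343.  317.  316. -999.]
680 [-999.  354.  380.  381. -999. -999. -999. -999. -999. -999. -999.  382.  262.  262.  316.  318.  316.  316.  316.  317.  316.  316.  316. -999.]
740 [-999.  327.  381.  381.  380.  377. -999. -999. -999. -999. -999.  382.  261.  261.  315.  316.  315.  317.  315.  315.  316.  316.  314. -999.]
800 [-999.  311.  380.  381.  381.  381.  382.  381.  381.  381.  381.  382.    7.    9.   22.   30. -999. -999. -999. -999. -999. -999. -999. -999.]
```

```bash
cat >> h.py <<'E'
from scipy.spatial.transform import Rotation as R
def rows(wps,start=None):
    s=env.state();p0=s["eef_pos"];R0=R.from_euler("xyz",s["tcp_rot"])
    for x,y,z,yaw in wps:
        d=R0.inv().apply(np.array([x,y,z])-p0)
        r=(R0.inv()*R.from_euler("xyz",[np.pi,0,yaw])).as_rotvec(degrees=True)
        print(np.round(d,1),np.round(r,1))
E
python3 - <<'E'
from h import *
rows([(184,597,394,1.271),(300,330,394,.57),(415,-5,394,-.133)])
E
```

```text
[  -0.3   -0.5 -179.4] [0. 0. 0.]
[-221.1  189.2 -179.4] [ 0.   0.  40.2]
[-507.2  398.  -179.4] [ 0.   0.  80.4]
```

arm_command(motion=[-1, 0, 0, -180, 0, 0, 0, -1, 0, 0, -180, 0, 0, 0, -1, 0, 0, -180, 0, 0, 0, -1, 0, 0, -180, 0, 0, 0, -1, -221, 189, -180, 0, 0, 40, -1, -221, 189, -180, 0, 0, 40, -1, -221, 189, -180, 0, 0, 40, -1, -221, 189, -180, 0, 0, 40, -1, -221, 189, -180, 0, 0, 40, -1, -221, 189, -180, 0, 0, 40, -1, -507, 398, -180, 0, 0, 80.4, -1, -507, 398, -180, 0, 0, 80.4, -1, -507, 398, -180, 0, 0, 80.4, -1, -507, 398, -180, 0, 0, 80.4, -1, -507, 398, -180, 0, 0, 80.4, -1, -507, 398, -180, 0, 0, 80.4, -1, -507, 398, -180, 0, 0, 80.4, -1, -507, 398, -180, 0, 0, 80.4, -1, -507, 398, -180, 0, 0, 80.4, -1, -507, 398, -180, 0, 0, 80.4])

```text
t: 2.45
eef_pos: [414.7, -4.1, 394.6]
tcp_rot: [-3.141, 0.0, -0.132]
ft_force: [-0.5, 0.3, -0.4]
opening: 0.004
```

arm_command(motion=[-1, 0, -4.5, 255, 0, 0, 0, -1, 0, -4.5, 255, 0, 0, 0, -1, 0, -4.5, 255, 0, 0, 0, -1, 0, -4.5, 255, 0, 0, 0, -1, 0, -4.5, 255, 0, 0, 0, -1, 0, -4.5, 255, 0, 0, 0, -1, 0, -4.5, 255, 0, 0, 0])

```text
t: 3.15
eef_pos: [415.6, 0.7, 140.0]
tcp_rot: [-3.141, 0.002, -0.13]
ft_force: [0.6, -0.1, 0.0]
opening: 0.002
```

```bash
python3 - <<'E'
from h import *
for c in("scene","top"):
    im,d=env.read_camera(c);cv2.imwrite(f"pics/{c}2.png",im[:,:,::-1])
E
```

```text
(no output)
```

View pics/scene2.png

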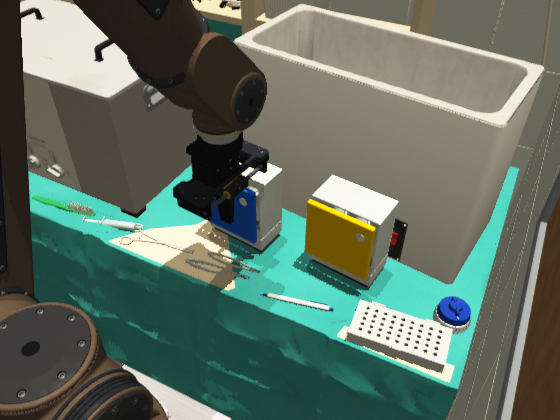

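View pics/top2.png

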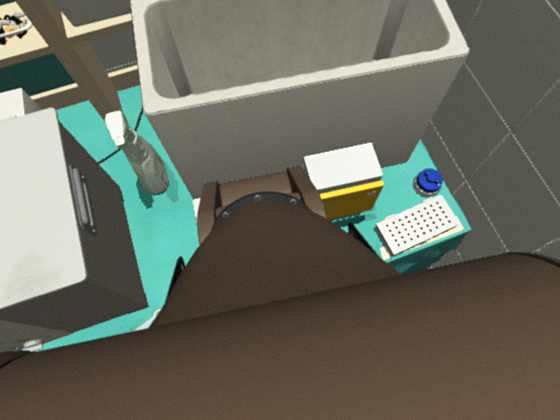

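The closed fingers hang in front of the blue door at scene px (~226, 208). The yellow door is clear of them. I'll approach and press gently.

arm_command(motion=[-1, 15, 0, 0, 0, 0, 0, -1, 28, 0, 0, 0, 0, 0, -1, 31, 0, 0, 0, 0, 0, -1, 33, 0, 0, 0, 0, 0, -1, 35, 0, 0, 0, 0, 0, -1, 35, 0, 0, 0, 0, 0])

```text
t: 3.85
eef_pos: [450.3, -4.9, 139.7]
tcp_rot: [-3.142, -0.0, -0.132]
ft_force: [-0.8, 0.8, 0.3]
opening: 0.003
```

arm_command(motion=[-1, 1, 0, 0, 0, 0, 0, -1, 2, 0, 0, 0, 0, 0, -1, 3, 0, 0, 0, 0, 0, -1, 4, 0, 0, 0, 0, 0, -1, 4, 0, 0, 0, 0, 0])

```text
t: 4.35
eef_pos: [454.5, -5.5, 139.6]
tcp_rot: [-3.141, -0.0, -0.132]
ft_force: [-0.0, -0.5, -0.3]
opening: 0.003
```

arm_command(motion=[-1, 1, 0, 0, 0, 0, 0, -1, 2, 0, 0, 0, 0, 0, -1, 3, 0, 0, 0, 0, 0, -1, 3, 0, 0, 0, 0, 0])

```text
t: 4.75
eef_pos: [457.2, -5.9, 139.6]
tcp_rot: [3.142, 0.0, -0.132]
ft_force: [-1.3, -2.0, 1.0]
opening: 0.001
```

arm_command(motion=[-1, 1, 0, 0, 0, 0, 0, -1, 2, 0, 0, 0, 0, 0, -1, 2, 0, 0, 0, 0, 0])

```text
t: 5.05
eef_pos: [459.4, -6.2, 139.6]
tcp_rot: [-3.141, -0.0, -0.132]
ft_force: [-1.7, 0.3, 0.2]
opening: 0.005
```

arm_command(motion=[-1, 1, 0, 0, 0, 0, 0, -1, 2, 0, 0, 0, 0, 0, -1, 2, 0, 0, 0, 0, 0])

```text
t: 5.35
eef_pos: [461.5, -6.4, 139.6]
tcp_rot: [-3.141, -0.0, -0.132]
ft_force: [-0.8, -1.2, 0.1]
opening: 0.007
```

```bash
python3 - <<'E'
from h import *
f=[]
for c in range(3):
    im,d=env.read_camera("scene");f.append(env.state()["ft_force"])
print(np.mean(f,0))
cv2.imwrite(f"pics/scene3.png",cv2.resize(im[120:270,150:350,::-1],None,fx=4,fy=4))
E
```

```text
[-1.73959403 -0.77157211  0.00746662]
```

View pics/scene3.png

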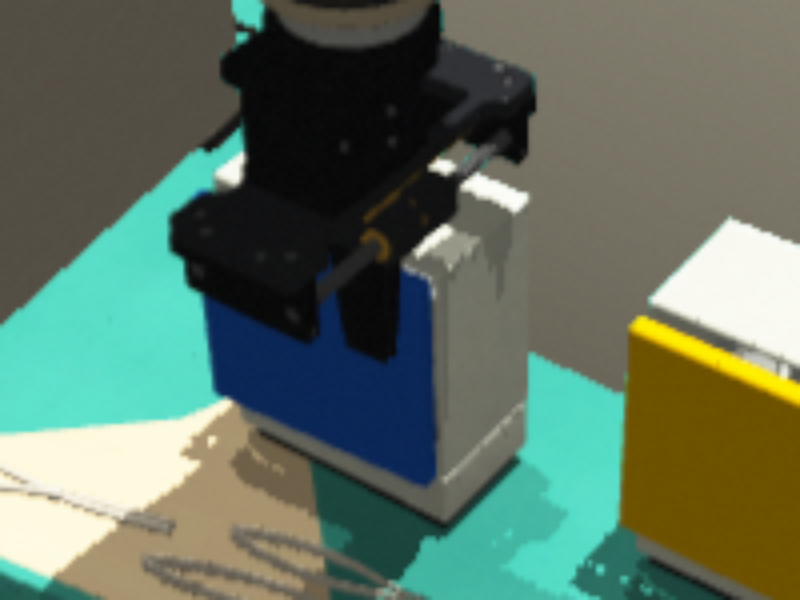

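arm_command(motion=[-1, 1, 0, 0, 0, 0, 0, -1, 2, 0, 0, 0, 0, 0, -1, 2, 0, 0, 0, 0, 0])

```text
t: 5.8
eef_pos: [462.6, -6.6, 139.5]
tcp_rot: [3.142, 0.002, -0.132]
ft_force: [-5.8, -1.7, 2.1]
opening: 0.006
```

```bash
python3 - <<'E'
from h import *
f=[]
for c in range(4):
    im,d=env.read_camera("scene");f.append(env.state()["ft_force"])
print(np.mean(f,0))
E
```

```text
[-5.7221206  -1.66177951  2.17966815]
```

arm_command(motion=[-1, -30, 0, 0, 0, 0, 0, -1, -58, 10, 0, 0, 0, 0, -1, -60, 40, 0, 0, 0, 0, -1, -60, 70, -40, 0, 0, 0, -1, -60, 80, -90, 0, 0, 0, -1, -60, 80, -140, 0, 0, 0, -1, -60, 80, -140, 0, 0, 0, -1, -60, 80, -140, 0, 0, 0])

```text
t: 6.8
eef_pos: [393.7, -78.1, 280.5]
tcp_rot: [3.141, -0.003, -0.132]
ft_force: [-0.2, 0.0, -0.2]
opening: 0.002
```

```bash
python3 - <<'E'
from h import *
for c in("scene",):
    im,d=env.read_camera(c);cv2.imwrite(f"pics/{c}4.png",im[:,:,::-1]);np.save("pc4.npy",cloud(c,d));np.save("im4.npy",im)
E
```

```text
(no output)
```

View pics/scene4.png

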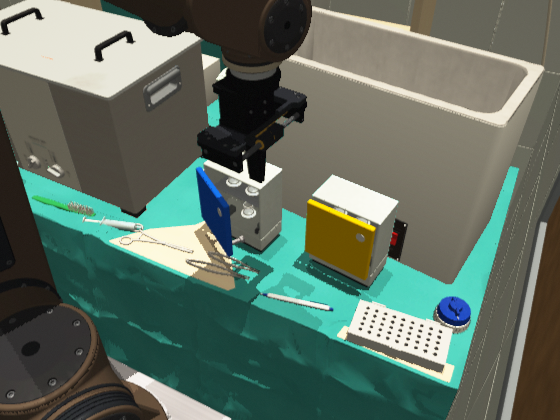

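The blue door has popped ajar, with its free edge near scene px (230, 225). The caps show inside and the yellow door is still shut. Next I'll measure the door angle.

```bash
cat >> h.py <<'E'
def door(im,pc):
    hsv=cv2.cvtColor(im,cv2.COLOR_RGB2HSV)
    m=(hsv[...,0]>=95)&(hsv[...,0]<=130)&(hsv[...,1]>110)&(hsv[...,2]>40)
    q=pc[m];q=q[(q[:,1]>-80)&(q[:,1]<200)&(q[:,0]>300)&(q[:,0]<520)&(q[:,2]>50)&(q[:,2]<172)]
    for _ in range(5):
        c=q.mean(0);n=np.linalg.svd(q-c,full_matrices=False)[2][2];r=(q-c)@n;q=q[abs(r)<2.5*max(r.std(),1)]
    t=np.array([-n[1],n[0],0]); t*=np.sign(t[1]) 
    a=-np.arctan2(-t[0],t[1]) # dir of door toward hinge; shut: yaw -0.133
    s=(q-c)@t
    print("c",c,"n",n,"std",r.std(),len(q),"theta",np.arctan2(t[0],t[1])-0.133,"ends",(c+t*s.min())[:2],(c+t*s.max())[:2])
E
python3 - <<'E'
from h import *
np.set_printoptions(precision=2,suppress=True)
door(np.load("im4.npy"),np.load("pc4.npy"))
H=np.array([494.5,102.8]);n=np.array([.991,-.132]);t=np.array([.132,.991])
for th in(.5,.6,.8,1,1.2,1.4,1.57,1.65):
    d=-t*np.cos(th)-n*np.sin(th);o=-n*np.cos(th)+t*np.sin(th)
    print(th,"inner free edge",H+134*d+2*o,"r110 finger c(-12)",H+110*d-10*o,"r85",H+85*d-10*o)
E
```

```text
c [441.45  50.75 114.14] n [-0.83  0.56  0.  ] std 0.7438494412623139 1073 theta 0.45550002283100555 ends [407.31  -0.4 ] [482.72 112.58]
0.5 inner free edge [413.7   -4.08] r110 finger c(-12) [437.56   8.19] r85 [452.33  28.35]
0.6 inner free edge [403.43   4.52] r110 finger c(-12) [428.4   14.34] r85 [445.11  32.93]
0.8 inner free edge [385.72  24.58] r110 finger c(-12) [412.14  29.24] r85 [432.21  44.13]
1 inner free edge [372.35  47.75] r110 finger c(-12) [399.17  47.07] r85 [421.8   57.68]
1.2 inner free edge [363.85  73.11] r110 finger c(-12) [390.    67.12] r85 [414.28  73.02]
1.4 inner free edge [360.56  99.66] r110 finger c(-12) [384.99  88.59] r85 [409.97  89.55]
1.57 inner free edge [361.95 122.36] r110 finger c(-12) [384.17 107.32] r85 [408.94 104.04]
1.65 inner free edge [363.94 132.89] r110 finger c(-12) [384.88 116.12] r85 [409.32 110.88]
```

```bash
python3 - <<'E'
from h import *
rows([(457,8,280,-.133),(457,8,137,-.133)])
# relative to (457,8)
n=np.array([.991,-.132]);t=np.array([-.132,-.991])
for p in((438,12),(428,22),(421,33),(416,43),(412,53),(408,63),(406,73),(406,83),(407,93),(409,101)):
    d=np.array(p)-(457,8);print(p,(d@n).round(1),(d@t).round(1))
E
```

```text
[ 51.9 -93.6  -0.6] [-0. -0.  0.]
[ 51.8 -93.6 142.4] [-0. -0.  0.]
(438, 12) -19.4 -1.5
(428, 22) -30.6 -10.0
(421, 33) -39.0 -20.0
(416, 43) -45.3 -29.3
(412, 53) -50.5 -38.7
(408, 63) -55.8 -48.0
(406, 73) -59.1 -57.7
(406, 83) -60.4 -67.6
(407, 93) -60.8 -77.6
(409, 101) -59.8 -85.8
```

arm_command(motion=[-1, 26, -47, 0, 0, 0, 0, -1, 52, -94, 0, 0, 0, 0, -1, 52, -94, 0, 0, 0, 0, -1, 52, -94, 0, 0, 0, 0, -1, 52, -94, 40, 0, 0, 0, -1, 52, -94, 75, 0, 0, 0, -1, 52, -94, 100, 0, 0, 0, -1, 52, -94, 120, 0, 0, 0, -1, 52, -94, 142, 0, 0, 0, -1, 52, -94, 142, 0, 0, 0])

```text
t: 7.85
eef_pos: [455.1, 7.5, 135.3]
tcp_rot: [3.142, 0.006, -0.133]
ft_force: [-0.3, -0.4, 0.8]
opening: 0.002
```

```bash
python3 - <<'E'
from h import *
im,d=env.read_camera("scene");cv2.imwrite(f"pics/scene5.png",cv2.resize(im[120:270,150:350,::-1],None,fx=4,fy=4))
E
```

```text
(no output)
```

View pics/scene5.png

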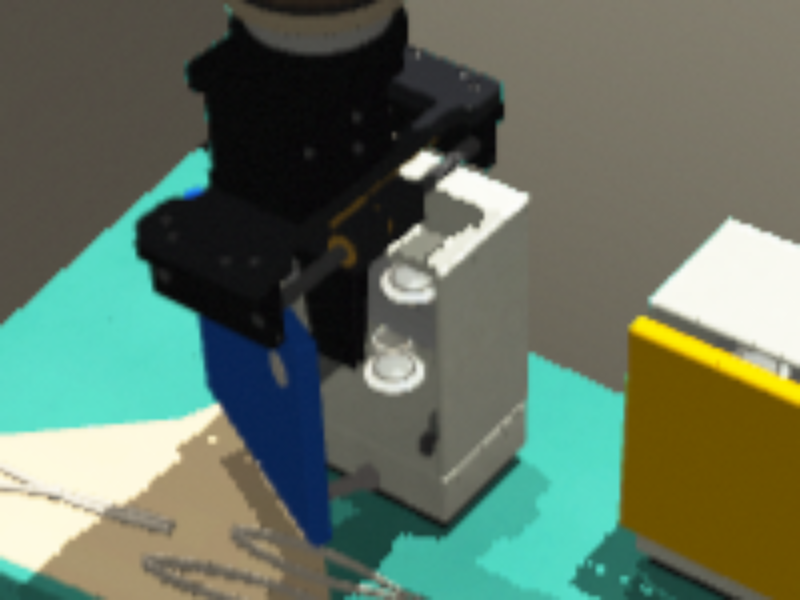

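The fingers, at crop px (340, 330), are behind the door and clear of both the door and the caps. Now I'll swing the door open.

arm_command(motion=[-1, -10, 0, 0, 0, 0, 0, -1, -19, -2, 0, 0, 0, 0, -1, -30, -10, 0, 0, 0, 0, -1, -39, -20, 0, 0, 0, 0, -1, -45, -29, 0, 0, 0, 0, -1, -50, -39, 0, 0, 0, 0, -1, -55, -48, 0, 0, 0, 0, -1, -57, -58, 0, 0, 0, 0, -1, -58, -68, 0, 0, 0, 0, -1, -58, -78, 0, 0, 0, 0, -1, -57, -84, 0, 0, 0, 0, -1, -57, -86, 0, 0, 0, 0, -1, -57, -86, 0, 0, 0, 0])

```text
t: 9.2
eef_pos: [412.2, 101.3, 137.6]
tcp_rot: [-3.141, -0.0, -0.132]
ft_force: [0.1, 0.2, -0.5]
opening: 0.003
```

```bash
python3 - <<'E'
from h import *
np.set_printoptions(precision=2,suppress=True)
im,d=env.read_camera("scene");cv2.imwrite(f"pics/scene6.png",cv2.resize(im[120:270,150:350,::-1],None,fx=4,fy=4))
door(im,cloud("scene",d))
E
```

```text
c [423.12 114.1  109.24] n [0.1 1.  0. ] std 1.0158685665274805 1933 theta -1.605048906595407 ends [497.64 106.71] [359.42 120.41]
```

View pics/scene6.png

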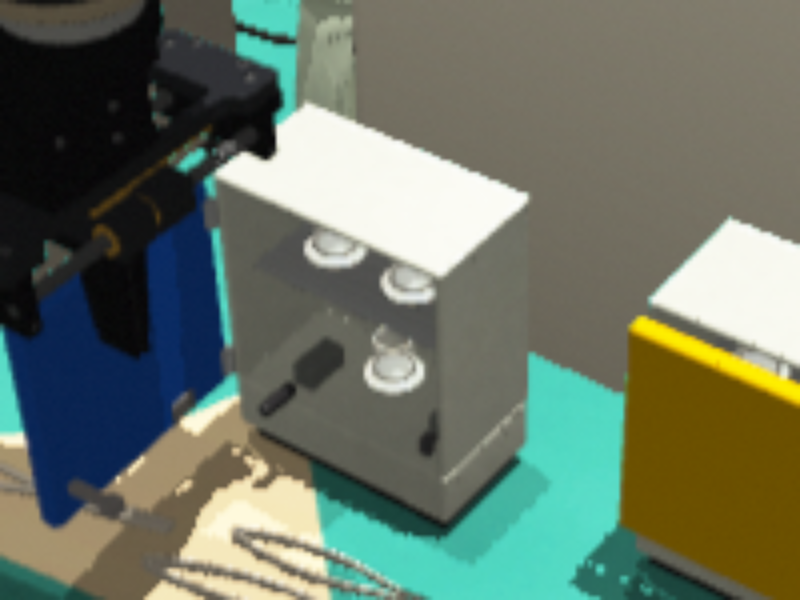

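The door stands at about 1.54 rad, which is close to square. I'll back the fingers off it and lift away.

arm_command(motion=[-1, 0, 10, 0, 0, 0, 0, -1, 0, 25, 0, 0, 0, 0, -1, 0, 45, 0, 0, 0, 0, -1, 0, 60, -20, 0, 0, 0, -1, 0, 75, -60, 0, 0, 0, -1, 0, 110, -105, 0, 0, 0, -1, 0, 150, -150, 0, 0, 0, -1, 0, 200, -190, 0, 0, 0, -1, 0, 230, -200, 0, 0, 0, -1, 0, 230, -200, 0, 0, 0, -1, 0, 230, -200, 0, 0, 0])

```text
t: 10.35
eef_pos: [381.2, -128.5, 337.9]
tcp_rot: [3.141, -0.001, -0.136]
ft_force: [0.7, 0.1, 0.2]
opening: 0.002
```

```bash
python3 - <<'E'
from h import *
np.set_printoptions(precision=2,suppress=True)
for k in range(2):
    im,d=env.read_camera("scene");door(im,cloud("scene",d))
cv2.imwrite(f"pics/scene7.png",im[:,:,::-1])
print(env.state()["t"],env.state()["ft_force"])
E
```

```text
c [424.14 114.05 115.1 ] n [0.1 1.  0. ] std 1.012072737504596 2244 theta -1.6060446833848383 ends [496.63 106.94] [360.15 120.33]
c [424.37 113.99 115.02] n [ 0.1  1.  -0. ] std 1.0280261084590392 2274 theta -1.6056707631458023 ends [496.15 106.92] [359.8  120.35]
10.45 [ 0.44  0.22 -0.39]
```

View pics/scene7.png

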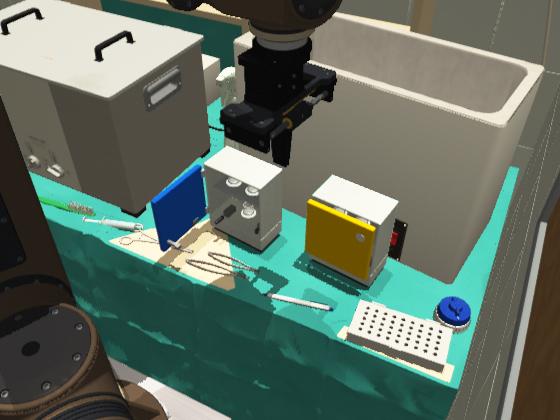

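The blue door stands wide open at scene px (155–206, 170–248), the yellow door is shut, and the gripper is clear of everything. I'm handing the job in.

```bash
python3 -c "
from cell import env
print(env.job_done(),env.state()['t'])"
```

```text
the job is handed in; nothing more can be done
the job is handed in; nothing more can be done
```

The blue door is open at about 1.54 rad (88°), and I handed the job in after about 10.5 s. I pressed the door in at its white spot until the catch let go (about 6 N at the stop) and backed off, and it popped ajar to about 0.46 rad. Then I swung it wide from inside with the closed fingers, let go and lifted clear.

**Last checks:**
- **Blue door:** two depth fits after I let go gave the same angle, so it was holding still.
- **Robot:** the wrist force was about zero, and the gripper was clear of everything.
- **Yellow door:** it looked shut and untouched in the last picture. I didn't measure its angle.

**What disagreed:**
- **Press depth:** contact came about 5 mm deeper than I had worked out from the finger thickness, so I pressed on in small steps, watching the force.
- **Ajar angle:** it measured 0.46 rad, slightly under the stated 0.5.

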